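# Find the loose clamp bolt and hold its cap open

### The job

One of the three capped bolts on the clamping jig is loose: with their caps shut, tap (push down firmly on) the caps one after another until one bolt gives way and sinks into its block. Then take that cap by its pull bar, lift it at least 45 degrees open, leaving the bolt sunk, and finish while still holding it open there so that a colleague can get at the bolt. Leave the other two caps shut and do not disturb the other things on the table.

Things in the scene. Friction and masses are not known exactly. Their poses are not given: they have to be found in the camera images.
- jig: fixed clamping jig: blue bed 270 x 540 x 12 mm whose origin is on the table, z up, y along its length; near its far edge lies a concrete slab, top 46 mm above the table, between two grey jaws with black star knobs (up to 99 mm above the table). Along its near half stand three alike grey square bolt blocks, 64 x 64 mm, top 57 mm above the table, about 160 mm apart; their bolts 1, 2, 3 go from the jig's -y end to its +y end
- top_1 (a point): centre of the flat top of the steel cap of bolt 1 (disc 62 mm across, 6 mm thick, about 88 mm above the table when shut and not sunk): the place to tap. Moves with the cap. At rest its z is up and its x points from the pull bar to the hinge
- bar_1 (a point): middle of the pull bar of cap 1: a round steel bar 10 mm thick, parallel to the hinge (along this point's y), rigidly carried ahead of the cap by two side arms 46 mm apart inside. Its centre is 72 mm from the cap's centre, 108 mm from the hinge, level with the cap's mid-thickness, about 84 mm above the table when shut and not sunk; 35 mm free between the bar and the block's face, nothing below it but the blue bed. Moves with the cap
- hinge_1 (a point): middle of the hinge axis of cap 1, on the far side of the cap from its bar; the axis is this point's y. Sinks with bolt 1 but does not turn with the cap
- bolt_1 (a joint): how far bolt 1 (with its cap and hinge) has sunk into its block, m: 0 at the start for all three. A tight bolt gives at most about 1.5 mm; the loose one slides down 8 mm under a push of about 8 N or more on its shut cap, and stays down by friction (pulling it back up takes about 16 N). Push with 12 to 20 N to be sure. Which one is loose cannot be seen and changes from start to start
- cap_1 (a joint): opening angle of cap 1, rad: 0 shut (level), grows as the bar is lifted up and over towards the hinge, stop at 1.35; it weighs about 0.25 kg, turns freely and falls shut when let go
- top_2 (a point): centre of the flat top of the steel cap of bolt 2 (disc 62 mm across, 6 mm thick, about 88 mm above the table when shut and not sunk): the place to tap. Moves with the cap. At rest its z is up and its x points from the pull bar to the hinge
- bar_2 (a point): middle of the pull bar of cap 2: a round steel bar 10 mm thick, parallel to the hinge (along this point's y), rigidly carried ahead of the cap by two side arms 46 mm apart inside. Its centre is 72 mm from the cap's centre, 108 mm from the hinge, level with the cap's mid-thickness, about 84 mm above the table when shut and not sunk; 35 mm free between the bar and the block's face, nothing below it but the blue bed. Moves with the cap
- hinge_2 (a point): middle of the hinge axis of cap 2, on the far side of the cap from its bar; the axis is this point's y. Sinks with bolt 2 but does not turn with the cap
- bolt_2 (a joint): how far bolt 2 (with its cap and hinge) has sunk into its block, m: 0 at the start for all three. A tight bolt gives at most about 1.5 mm; the loose one slides down 8 mm under a push of about 8 N or more on its shut cap, and stays down by friction (pulling it back up takes about 16 N). Push with 12 to 20 N to be sure. Which one is loose cannot be seen and changes from start to start
- cap_2 (a joint): opening angle of cap 2, rad: 0 shut (level), grows as the bar is lifted up and over towards the hinge, stop at 1.35; it weighs about 0.25 kg, turns freely and falls shut when let go
- top_3 (a point): centre of the flat top of the steel cap of bolt 3 (disc 62 mm across, 6 mm thick, about 88 mm above the table when shut and not sunk): the place to tap. Moves with the cap. At rest its z is up and its x points from the pull bar to the hinge
- bar_3 (a point): middle of the pull bar of cap 3: a round steel bar 10 mm thick, parallel to the hinge (along this point's y), rigidly carried ahead of the cap by two side arms 46 mm apart inside. Its centre is 72 mm from the cap's centre, 108 mm from the hinge, level with the cap's mid-thickness, about 84 mm above the table when shut and not sunk; 35 mm free between the bar and the block's face, nothing below it but the blue bed. Moves with the cap
- hinge_3 (a point): middle of the hinge axis of cap 3, on the far side of the cap from its bar; the axis is this point's y. Sinks with bolt 3 but does not turn with the cap
- bolt_3 (a joint): how far bolt 3 (with its cap and hinge) has sunk into its block, m: 0 at the start for all three. A tight bolt gives at most about 1.5 mm; the loose one slides down 8 mm under a push of about 8 N or more on its shut cap, and stays down by friction (pulling it back up takes about 16 N). Push with 12 to 20 N to be sure. Which one is loose cannot be seen and changes from start to start
- cap_3 (a joint): opening angle of cap 3, rad: 0 shut (level), grows as the bar is lifted up and over towards the hinge, stop at 1.35; it weighs about 0.25 kg, turns freely and falls shut when let go
- weight: bystander: small brass calibration weight with a knob, 36 mm across, 42 mm tall, on the blue bed between two blocks; origin at its underside
- spare_bolt: bystander: spare steel bolt standing on its head, 32 mm across, 42 mm tall, on the blue bed between two blocks; origin at its underside
- wrench: bystander: steel wrench lying on the table left of the jig
- core: bystander: upright concrete core, 50 mm across, 100 mm tall, right of the jig; origin at its underside
- jar: bystander: amber jar, 64 mm across, 85 mm tall, left of the jig; origin at its underside
- brush: bystander: brush lying on the table right of the jig
- gauge_block: bystander: steel block 50 x 30 x 25 mm on the table, left of the jig; origin at its underside

How it is judged (in metres and radians):
On the way:
1. the loose bolt has been tapped and has sunk at least 4 mm, all caps still shut (value of joint any of bolt_1, bolt_2, bolt_3 above 0.004 m and value of joint each of cap_1, cap_2, cap_3 below 0.15 rad), for 0.1 s.
At the end, for the whole second after the job is handed in: the bolt that gave way is still sunk (3 mm or more), its cap is held by the robot at 0.7 rad (40 degrees) or more and is still, and the other two caps are shut (under 0.15 rad) (((value of joint bolt_1 above 0.003 m and value of joint cap_1 above 0.7 rad and velocity of joint cap_1 between -0.15 and 0.15 rad/s and (contact force between cap_1 and the fingers above 0.3 N or contact force between cap_1 and the arm above 0.3 N) and value of joint each of cap_2, cap_3 below 0.15 rad) or (value of joint bolt_2 above 0.003 m and value of joint cap_2 above 0.7 rad and velocity of joint cap_2 between -0.15 and 0.15 rad/s and (contact force between cap_2 and the fingers above 0.3 N or contact force between cap_2 and the arm above 0.3 N) and value of joint each of cap_1, cap_3 below 0.15 rad) or (value of joint bolt_3 above 0.003 m and value of joint cap_3 above 0.7 rad and velocity of joint cap_3 between -0.15 and 0.15 rad/s and (contact force between cap_3 and the fingers above 0.3 N or contact force between cap_3 and the arm above 0.3 N) and value of joint each of cap_1, cap_2 below 0.15 rad))); the arm keeps its last pose, push and grip.
It fails at once if the cap of a bolt that has not sunk is opened (over 0.2 rad) ((value of joint cap_1 above 0.2 rad and value of joint bolt_1 below 0.0025 m) or (value of joint cap_2 above 0.2 rad and value of joint bolt_2 below 0.0025 m) or (value of joint cap_3 above 0.2 rad and value of joint bolt_3 below 0.0025 m)).
It fails at once if a bystander is moved by more than 30 mm (distance of any of weight, spare_bolt, wrench, core, jar, brush, gauge_block from where it was at the start of the episode above 0.03 m).
It also fails if it takes over 48 s, if anything falls off the work surface, if the arm or the gripper's body presses on something with over 40 N, if the wrist force passes 120 N, or if a joint passes its speed limit or range.

### The arm

A 6-joint arm with a two-finger parallel gripper is mounted at the origin on the work surface. World frame = base frame: x ahead of the robot, y to its left, z up, the work surface at z = 0. Lengths are in mm, angles in rad, forces in N, time in s.
With the tool pointing down it reaches from about 350 to 850 mm from the base axis. Payload 8.1 kg.
Tool frame: the origin (TCP) lies midway between the tips of the shut fingers; the grasp point (between the pads) lies robot.grip_depth behind it (robot.grip_depth is the distance from the TCP to the grasp point, in mm); z points along the fingers, x is the direction in which the jaws open and shut, and the axes are right-handed (so a half turn about z gives the same grasp; the last joint's range is limited). The gripper opens to 93 mm and grips with 3 to 60 N. Pads are 15 mm wide; open, the fingers measure 128 mm over their backs; the gripper's body (75 mm by 188 mm) begins 65 mm behind the grasp point.
Start: joints at [-0.085, 0.13, 1.488, -0, 1.523, -0.085], TCP at [600.004, 0.022, 218.635] pointing down, gripper open.
Joint ranges: [-2.96, 2.96], [-0.89, 2.26], [0.02, 2.5], [-1.34, 4.48], [0, 2.73], [-2.66, 2.66]. Speed limits (rad/s): [2.39, 2.39, 2.79, 3.14, 3.14, 3.14].

### API

Orientations are given as [roll, pitch, yaw] about the fixed x, y, z axes, in that order (R = Rz(yaw) Ry(pitch) Rx(roll)).
In Python, from bench import robot gives the robot as it stands.
- The arm moves only by the tool apply_moves, never from a script. Its argument "steps" is a list of rows, each a list of 3 entries, a list of its own where there are three numbers: the turn, a rotation vector about the tool's x, y, z in degrees, then the shift along the tool's x, y, z in m, then the finger opening in m, from 0 to 0.093. A call has 1 to 12 rows; each row is the pose to reach, as a shift and turn from the pose commanded when the call began, along the tool's axes at that moment; what a row does not reach only later rows make up. A row lasts 1/10 s, in which the tool goes at most 50 mm and 8.59 degrees, less where a joint would pass 70% of its speed; a pose out of reach is approached as far as the arm can. A call with a gripper value outside its range is refused whole. The fingers move at their own pace and stop on an object; "squeeze" is the grip in N (left out, the last holds). Time passes only in rows, so rows that repeat a pose let the fingers close. It gives the time, the measured TCP pose, the force and the opening at its end, in the units of the state.
- robot.read_state(): the state, without advancing time (a new reading comes with each control period).
- robot.snapshot(name): name is "scene" or "side" or "wrist"; returns a dict with "frame" (480x640x3 uint8, red, green, blue), "depth" (480x640 float32, mm along the optical axis (not along the pixel's ray), 0 where there is no reading), "fx", "fy", "cx", "cy" (pixels), "cam_to_world" (4x4, takes a point from camera to world coordinates); the wrist camera has in their place "T_tool_cam" (4x4, takes a point from camera to tool coordinates, whose origin is the TCP and whose axes are the tool frame's). Camera axes: x right, y down, z forward; pixel columns grow to the right and rows downward; lengths in mm; the calibration is good to about 2 mm. A picture is of the moment at which its call begins: read the wrist's pose just before it.
- robot.close_job(): hands the job in, once; it reports no verdict.
The state is a dict: "clock": time; "qpos": joint angles; "joint_velocities": joint speeds; "effort": joint torques, N m; "position": TCP position; "tcp_rot": TCP orientation; "force": force on the tool from outside, world axes, zero at the start; "moment": the same for the moment, N m; "opening": finger opening in mm.
Only numpy, scipy, OpenCV 4.12 (cv2) and the standard library are available. Lean on these libraries where they do the work, as an engineer would, in place of code of your own. Each camera call takes 0.05 s, during which the arm holds its last target.

## Working session

There is one attempt and no reset: what is moved stays moved. The work goes in short steps, Python scripts to look and compute and a tool call to move; the robot and the scene stay as the last step left them, time stands still between calls to the robot, and variables do not carry over. Pictures are saved under pics/ and viewed, and the job is handed in when it is done.

Besides the shell and the picture viewer there is one more tool, called after ">>>" as a command line: name --argument value ..., lists and objects as JSON in quotes. apply_moves: Moves the arm, as the interface text tells. Its arguments: {"type":"object","properties":{"steps":{"type":"array"},"squeeze":{"type":"number"}},"required":["steps"]}

```bash
mkdir -p pics
cat > h.py <<'E'
import numpy as np, cv2
from bench import robot
def snap(n,f):
    s=robot.snapshot(n); cv2.imwrite('pics/'+f,s['frame'][:,:,::-1]); np.savez('pics/'+f+'.npz',**{k:v for k,v in s.items()}); return s
def pts(s,T):
    d=s['depth'];v,u=np.mgrid[0:480,0:640]
    P=np.stack([(u-s['cx'])/s['fx']*d,(v-s['cy'])/s['fy']*d,d],-1)
    return P@T[:3,:3].T+T[:3,3]
E
python3 - <<'E'
from h import *
print(robot.read_state(), robot.grip_depth)
for n in('scene','side','wrist'):
    s=snap(n,n+'0.png'); print(n,s.get('cam_to_world',s.get('T_tool_cam')),s['fx'])
E
```

```text
{'clock': 0.0, 'qpos': array([-8.53929859e-02,  1.31170915e-01,  1.48923518e+00,  1.00600664e-05,
        1.52298098e+00, -8.53666686e-02]), 'joint_velocities': array([-0.00152581,  0.00063606,  0.00046648, -0.00086716,  0.00133948,
       -0.00069075]), 'effort': array([-1.61290725e-03, -5.59853125e+01, -4.91755986e+01,  7.67333270e-02,
        3.59135563e-02, -2.97389461e-04]), 'position': array([5.99454433e+02, 7.70586990e-02, 2.17605830e+02]), 'tcp_rot': array([-3.14142964e+00,  1.78702809e-03, -2.66615785e-05]), 'force': array([-0.56976892, -0.02368081,  0.44241022]), 'moment': array([0.02463089, 0.02897506, 0.06321993]), 'opening': 92.87712626034748} 18.8
scene [[-1.80065418e-01  7.14172508e-01 -6.76412651e-01  1.35819689e+03]
 [ 9.83473851e-01  1.17527297e-01 -1.37718987e-01  1.94386027e+02]
 [-1.88581632e-02 -6.90032582e-01 -7.23532588e-01  1.05340041e+03]
 [ 0.00000000e+00  0.00000000e+00  0.00000000e+00  1.00000000e+00]] 579.630583762408
side [[-9.69958410e-01 -1.89609122e-01  1.52410840e-01  2.62261057e+02]
 [-2.42849471e-01  7.17834633e-01 -6.52485688e-01  8.86166530e+02]
 [ 1.43114589e-02 -6.69896873e-01 -7.42316214e-01  1.09686559e+03]
 [ 0.00000000e+00  0.00000000e+00  0.00000000e+00  1.00000000e+00]] 525.2113905866346
wrist [[ 9.99999461e-01 -9.47866304e-04 -4.22908634e-04 -5.11911835e-01]
 [ 1.03007353e-03  9.56354837e-01  2.92206032e-01 -8.17309384e+01]
 [ 1.27478466e-04 -2.92206310e-01  9.56355298e-01 -1.67725434e+02]
 [ 0.00000000e+00  0.00000000e+00  0.00000000e+00  1.00000000e+00]] 349.24479062820217
```

View pics/scene0.png

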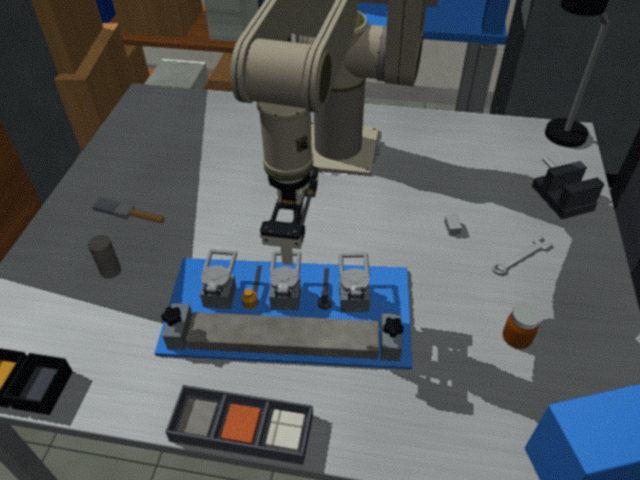

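View pics/side0.png

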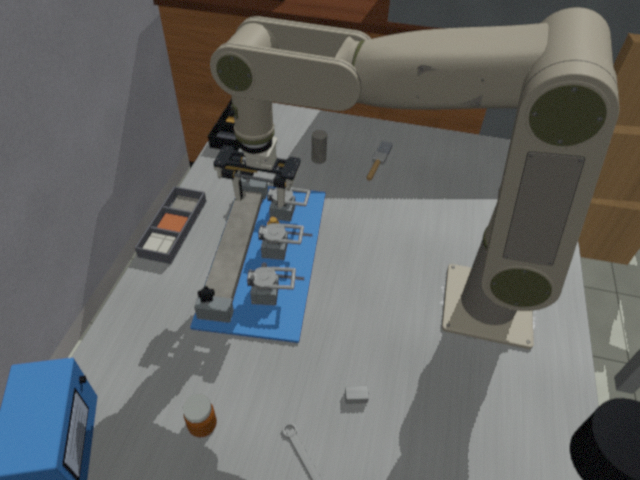

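View pics/wrist0.png

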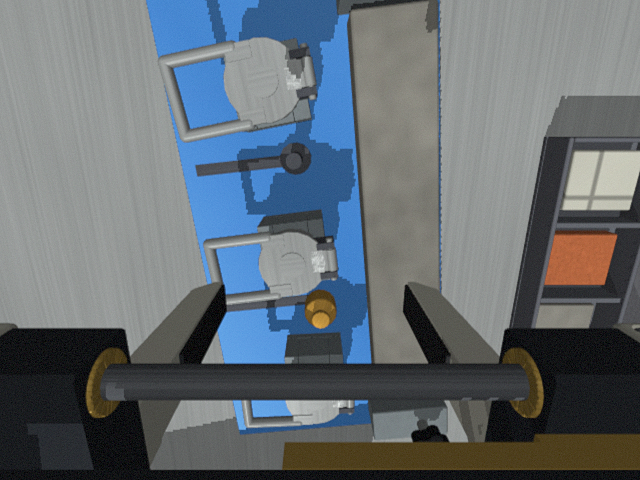

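The wrist view shows the caps of bolts 3 (disc ~(265,80)) and 2 (~(293,262)). Cap 1 (~(320,400)) is partly hidden by the gripper. Bars are to the left, towards the robot, and hinges to the right. The weight is at (320,310) and the spare bolt at (295,158). Next I'll measure from depth.

```bash
cat >> h.py <<'E'
from scipy.spatial.transform import Rotation as Ro
def Tt(st):
    T=np.eye(4);T[:3,:3]=Ro.from_euler('xyz',st['tcp_rot']).as_matrix();T[:3,3]=st['position'];return T
E
python3 - <<'E'
from h import *
st=robot.read_state();T=Tt(st)
for n in('scene','side','wrist'):
    s=dict(np.load(f'pics/{n}0.png.npz'))
    M=s['cam_to_world'] if n!='wrist' else T@s['T_tool_cam']
    P=pts(s,M);f=s['frame'].astype(int)
    hsv=cv2.cvtColor(s['frame'],cv2.COLOR_RGB2HSV)
    bl=(hsv[...,0]>100)&(hsv[...,0]<118)&(hsv[...,1]>120)&(s['depth']>0)&(abs(P[...,2]-12)<6)&(P[...,0]>300)
    print(n,'bed z',np.median(P[bl][:,2]) )
    if bl.sum()>50: 
        r=cv2.minAreaRect(P[bl][:,:2].astype(np.float32));print('bed',r)
    m=(s['depth']>0)&(P[...,2]>78)&(P[...,2]<95)&(hsv[...,1]<60)&(P[...,0]>450)&(P[...,0]<750)&(abs(P[...,1])<350)
    k,l,stt,c=cv2.connectedComponentsWithStats(m.astype(np.uint8))
    for i in range(1,k):
        if stt[i,4]>80:
            Q=P[l==i]; print(' c',c[i].round(),stt[i,4],Q.mean(0).round(1),Q.min(0).round(),Q.max(0).round(),cv2.minAreaRect(Q[:,:2].astype(np.float32)))
E
```

```text
scene bed z 12.826311600010285
bed ((680.4937744140625, -31.815185546875), (465.349365234375, 1052.8734130859375), 1.8649688959121704)
 c [217. 272.] 829 [ 587.7 -177.2   88.3] [ 520. -214.   78.] [ 641. -146.   94.] ((580.3474731445312, -177.89126586914062), (119.26351165771484, 66.5487060546875), 2.83976411819458)
 c [284. 275.] 806 [570.8 -29.5  88.1] [499. -70.  78.] [621.   2.  94.] ((560.6414794921875, -31.483184814453125), (117.82312774658203, 65.74037170410156), 7.072172164916992)
 c [354. 275.] 867 [546.4 120.6  88.2] [479.  79.  78.] [602. 152.  95.] ((540.7791137695312, 119.02281188964844), (119.85551452636719, 65.17890167236328), 8.66128921508789)
side bed z 12.502467022412588
bed ((660.2218627929688, 89.6148681640625), (415.779296875, 1090.8050537109375), 5.329290390014648)
 c [296. 196.] 240 [ 555.5 -181.1   87.4] [ 519. -220.   79.] [ 591. -147.   94.] ((555.4336547851562, -183.9326629638672), (69.98621368408203, 73.07904052734375), 3.25576114654541)
 c [272. 194.] 103 [ 621.2 -171.4   86.9] [ 604. -199.   78.] [ 637. -148.   94.] ((623.6319580078125, -170.672622680664
[... 384 characters left out ...]
075378417969), 9.32955551147461)
wrist bed z 13.898779176238946
bed ((604.0986938476562, -37.052581787109375), (269.3450927734375, 506.1991882324219), 6.132534980773926)
 c [246.  83.] 8846 [545.7 119.9  89.5] [478.  77.  78.] [600. 152.  94.] ((540.787109375, 118.09981536865234), (117.40086364746094, 65.7681884765625), 11.35166072845459)
 c [280. 263.] 5566 [567.5 -29.6  89.3] [499. -71.  78.] [619.  -0.  93.] ((560.6376953125, -33.052215576171875), (116.43526458740234, 65.99122619628906), 7.294775009155273)
 c [299. 413.] 1868 [ 582.9 -196.6   89.4] [ 524. -214.   83.] [ 639. -179.   93.] ((581.2462768554688, -196.4969940185547), (114.96391296386719, 34.83343505859375), 0.4401847720146179)
```

Run:
```python
from h import *
st=robot.read_state();T=Tt(st)
seeds={1:(580,-178),2:(560,-32),3:(540,118.5)}
for n in('scene','side','wrist'):
    s=dict(np.load(f'pics/{n}0.png.npz'))
    M=s['cam_to_world'] if n!='wrist' else T@s['T_tool_cam']
    P=pts(s,M);hsv=cv2.cvtColor(s['frame'],cv2.COLOR_RGB2HSV)
    m=(s['depth']>0)&(P[...,2]>74)&(P[...,2]<97)&(hsv[...,1]<60)
    for i,(x,y) in seeds.items():
        Q=P[m&(np.hypot(P[...,0]-x,P[...,1]-y)<75)]
        r=cv2.minAreaRect(Q[:,:2].astype(np.float32)); 
        # bar: points >60 from estimated cap centre; iterate
        yaw=np.radians(r[2] if r[2]<45 else r[2]-90)
        for k in range(8):
            a=np.array([np.cos(yaw),np.sin(yaw)]);b=np.array([-a[1],a[0]])
            X=Q[:,:2]@a;Y=Q[:,:2]@b
            x0=np.percentile(X,0.5)
            B=(X<x0+11); xb=np.median(X[B])
            if B.sum()>20:
                sl=np.polyfit(Y[B],X[B],1)[0]; 
                if abs(sl)<.2: yaw+=-np.arctan(sl)*0.6
        A=(X>xb+10)&(X<xb+30)
        ymid=(np.percentile(Y[A],1)+np.percentile(Y[A],99))/2
        ya=(Y[A].min().round(1),Y[A].max().round(1))
        D=(X>xb+45)&(X<xb+100)
        print(n,i,'yaw',np.degrees(yaw).round(1),'rect',r[2],'bar',(a*xb+b*ymid).round(1),'cap',(a*(xb+72)+b*ymid).round(1),'z',np.median(Q[B][:,2]).round(1),np.median(Q[D][:,2]).round(1),'armspan',ya,'bar y',Y[B].min().round(1),Y[B].max().round(1), len(Q))
```

```text
scene 1 yaw 3.9 rect 2.83976411819458 bar [ 528.2 -180.9] cap [ 600.1 -176. ] z 88.4 88.3 armspan (np.float64(-249.9), np.float64(-183.3)) bar y -249.3 -184.2 846
scene 2 yaw 6.8 rect 7.072172164916992 bar [508.8 -37.9] cap [580.3 -29.4] z 88.5 88.2 armspan (np.float64(-129.8), np.float64(-66.0)) bar y -130.7 -65.2 821
scene 3 yaw 11.6 rect 8.66128921508789 bar [489.7 109.9] cap [560.2 124.4] z 88.5 88.4 armspan (np.float64(-23.3), np.float64(41.6)) bar y -22.3 43.1 891
side 1 yaw 5.0 rect 3.2557613849639893 bar [ 524.8 -184.2] cap [ 596.5 -178. ] z 87.7 87.2 armspan (np.float64(-263.5), np.float64(-194.7)) bar y -264.9 -194.8 350
side 2 yaw 6.5 rect 6.042187690734863 bar [504.4 -39.7] cap [576.  -31.5] z 88.5 87.6 armspan (np.float64(-128.6), np.float64(-64.9)) bar y -126.8 -63.2 576
side 3 yaw 10.7 rect 9.32955551147461 bar [485.8 109.3] cap [556.5 122.6] z 88.7 87.6 armspan (np.float64(-14.6), np.float64(48.4)) bar y -13.1 48.2 696
wrist 1 yaw 9.5 rect 0.4401847720146179 bar [ 532.2 -212. ] cap [ 603.2 -200.2] z 90.2 89.2 armspan (np.float64(-301.1), np.float64(-290.0)) bar y -298.2 -262.7 1868
wrist 2 yaw 13.4 rect 7.294775009155273 bar [510.7 -41.2] cap [580.9 -25. ] z 90.0 89.2 armspan (np.float64(-188.3), np.float64(-121.1)) bar y -186.5 -120.2 5613
wrist 3 yaw 10.9 rect 11.35166072845459 bar [489.4 108.2] cap [560.1 121.8] z 90.1 89.2 armspan (np.float64(-18.7), np.float64(46.3)) bar y -18.6 46.1 8856
```

>>> apply_moves --steps '[[[0,0,0],[-0.02,0.03,0.0],0],[[0,0,0],[-0.02,0.03,0.04],0],[[0,0,0],[-0.02,0.03,0.08],0],[[0,0,0],[-0.02,0.03,0.11],0],[[0,0,0],[-0.02,0.03,0.12],0],[[0,0,0],[-0.02,0.03,0.12],0],[[0,0,0],[-0.02,0.03,0.12],0]]' --squeeze 10

```text
clock: 0.85
position: [581.0, -30.1, 100.2]
tcp_rot: [3.141, -0.002, 0.0]
force: [0.2, -0.5, 0.4]
opening: 41.6
```

>>> apply_moves --steps '[[[0,0,0],[0,0,0],0],[[0,0,0],[0,0,0],0],[[0,0,0],[0,0,0],0],[[0,0,0],[0,0,0],0],[[0,0,0],[0,0,0],0],[[0,0,0],[0,0,0.004],0],[[0,0,0],[0,0,0.008],0],[[0,0,0],[0,0,0.01],0],[[0,0,0],[0,0,0.012],0],[[0,0,0],[0,0,0.013],0],[[0,0,0],[0,0,0.013],0]]'

```text
clock: 1.95
position: [579.7, -29.9, 86.7]
tcp_rot: [-3.142, 0.001, 0.0]
force: [-7.6, 0.2, 10.8]
opening: 0.4
```

>>> apply_moves --steps '[[[0,0,0],[0,0,0.0005],0],[[0,0,0],[0,0,0.001],0],[[0,0,0],[0,0,0.001],0]]'

```text
clock: 2.25
position: [579.7, -29.9, 86.6]
tcp_rot: [3.142, 0.001, 0.0]
force: [-11.5, 1.2, 18.0]
opening: 0.3
```

>>> apply_moves --steps '[[[0,0,0],[0,0,-0.02],0],[[0,0,0],[-0.005,-0.04,-0.02],0],[[0,0,0],[-0.01,-0.08,-0.02],0],[[0,0,0],[-0.015,-0.12,-0.02],0],[[0,0,0],[-0.02,-0.153,-0.02],0],[[0,0,0],[-0.02,-0.153,-0.014],0],[[0,0,0],[-0.02,-0.153,-0.009],0],[[0,0,0],[-0.02,-0.153,-0.006],0],[[0,0,0],[-0.02,-0.153,-0.006],0],[[0,0,0],[-0.02,-0.153,-0.006],0]]'

```text
clock: 3.25
position: [560.1, 121.9, 90.5]
tcp_rot: [3.141, 0.0, -0.002]
force: [-0.2, 0.7, -0.1]
opening: 0.8
```

>>> apply_moves --steps '[[[0,0,0],[0,0,0.001],0],[[0,0,0],[0,0,0.002],0],[[0,0,0],[0,0,0.003],0],[[0,0,0],[0,0,0.004],0],[[0,0,0],[0,0,0.0045],0],[[0,0,0],[0,0,0.005],0],[[0,0,0],[0,0,0.005],0]]'

```text
clock: 3.95
position: [560.2, 122.9, 86.7]
tcp_rot: [3.141, -0.0, 0.0]
force: [-3.8, -0.9, 7.8]
opening: 0.3
```

>>> apply_moves --steps '[[[0,0,0],[0,0,0.0005],0],[[0,0,0],[0,0,0.001],0],[[0,0,0],[0,0,0.0015],0],[[0,0,0],[0,0,0.0015],0]]'

```text
clock: 4.35
position: [560.3, 122.9, 86.6]
tcp_rot: [3.141, -0.001, 0.0]
force: [-9.8, -2.6, 19.0]
opening: 0.6
```

Bolts 2 and 3 both held at about 18–19 N. On to cap 1.

>>> apply_moves --steps '[[[0,0,0],[0,0,-0.022],0],[[0,0,0],[0.006,0.045,-0.022],0],[[0,0,0],[0.012,0.09,-0.022],0],[[0,0,0],[0.018,0.135,-0.022],0],[[0,0,0],[0.024,0.18,-0.022],0],[[0,0,0],[0.03,0.225,-0.022],0],[[0,0,0],[0.036,0.27,-0.022],0],[[0,0,0],[0.039,0.3,-0.02],0],[[0,0,0],[0.039,0.3,-0.012],0],[[0,0,0],[0.039,0.3,-0.007],0],[[0,0,0],[0.039,0.3,-0.007],0],[[0,0,0],[0.039,0.3,-0.007],0]]'

```text
clock: 5.55
position: [598.8, -175.5, 90.8]
tcp_rot: [-3.141, 0.001, 0.002]
force: [0.3, -0.1, -0.2]
opening: -0.1
```

>>> apply_moves --steps '[[[0,0,0],[0,0,0.001],0],[[0,0,0],[0,0,0.002],0],[[0,0,0],[0,0,0.003],0],[[0,0,0],[0,0,0.004],0],[[0,0,0],[0,0,0.0045],0],[[0,0,0],[0,0,0.005],0],[[0,0,0],[0,0,0.0055],0],[[0,0,0],[0,0,0.0055],0]]'

```text
clock: 6.35
position: [599.2, -176.8, 86.5]
tcp_rot: [-3.141, -0.0, 0.0]
force: [-3.7, 1.0, 6.4]
opening: 0.4
```

>>> apply_moves --steps '[[[0,0,0],[0,0,0.001],0],[[0,0,0],[0,0,0.002],0],[[0,0,0],[0,0,0.003],0],[[0,0,0],[0,0,0.003],0]]'

```text
clock: 6.75
position: [599.2, -176.8, 83.4]
tcp_rot: [-3.141, -0.0, 0.0]
force: [-2.2, 2.1, 5.3]
opening: 0.6
```

Bolt 1 is giving way, so I keep pushing it down.

>>> apply_moves --steps '[[[0,0,0],[0,0,0.001],0],[[0,0,0],[0,0,0.002],0],[[0,0,0],[0,0,0.003],0],[[0,0,0],[0,0,0.004],0],[[0,0,0],[0,0,0.0045],0],[[0,0,0],[0,0,0.0045],0]]'

```text
clock: 7.35
position: [599.2, -176.8, 79.2]
tcp_rot: [-3.141, -0.0, 0.0]
force: [-5.1, 2.7, 7.2]
opening: 0.7
```

>>> apply_moves --steps '[[[0,0,0],[0,0,0.0008],0],[[0,0,0],[0,0,0.0014],0],[[0,0,0],[0,0,0.0014],0]]'

```text
clock: 7.65
position: [599.3, -176.9, 79.1]
tcp_rot: [-3.142, -0.001, 0.0]
force: [-9.1, 4.1, 15.9]
opening: 0.2
```

>>> apply_moves --steps '[[[0,0,0],[0,0,-0.04],0.026],[[0,0,0],[-0.02,-0.02,-0.08],0.026],[[0,0,0],[-0.04,-0.04,-0.11],0.026],[[0,0,0],[-0.06,-0.067,-0.14],0.026],[[0,0,0],[-0.06,-0.067,-0.14],0.026],[[0,0,0],[-0.06,-0.067,-0.14],0.026],[[0,0,0],[-0.06,-0.067,-0.14],0.026]]'

```text
clock: 8.35
position: [538.7, -110.3, 215.4]
tcp_rot: [-3.141, 0.002, -0.0]
force: [-1.3, -0.7, -0.9]
opening: 26.2
```

Run:
```python
from h import *
st=robot.read_state();T=Tt(st);print(st['position'],st['force'])
s=snap('wrist','wrist1.png');P=pts(s,T@s['T_tool_cam'])
hsv=cv2.cvtColor(s['frame'],cv2.COLOR_RGB2HSV)
for lo,hi in((70,89),):
  m=(s['depth']>0)&(P[...,2]>lo)&(P[...,2]<hi)&(hsv[...,1]<60)&(np.hypot(P[...,0]-580,P[...,1]+178)<75)
  Q=P[m];print(cv2.minAreaRect(Q[:,:2].astype(np.float32)),len(Q),np.percentile(Q[:,2],[5,50,95]))
cv2.imwrite('pics/m1.png',m.astype(np.uint8)*255)
```

```text
[ 538.70198479 -110.28031842  215.447929  ] [-1.25448938 -0.65665916 -0.94458019]
((580.35546875, -179.71591186523438), (116.24435424804688, 64.47695922851562), 3.4171197414398193) 3759 [78.34218731 81.31118039 83.06679906]
```

View pics/wrist1.png

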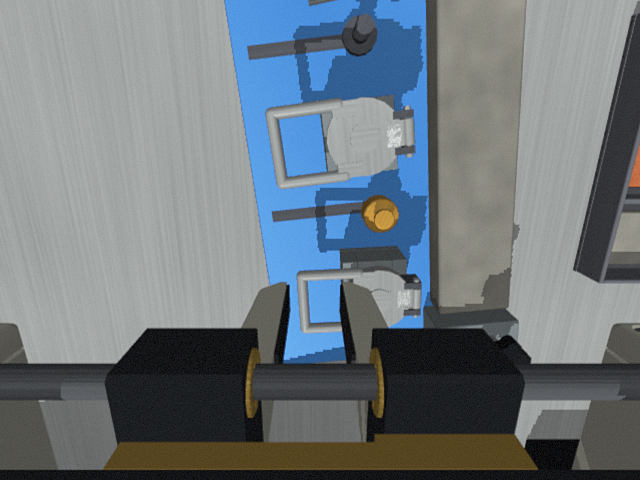

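View pics/m1.png

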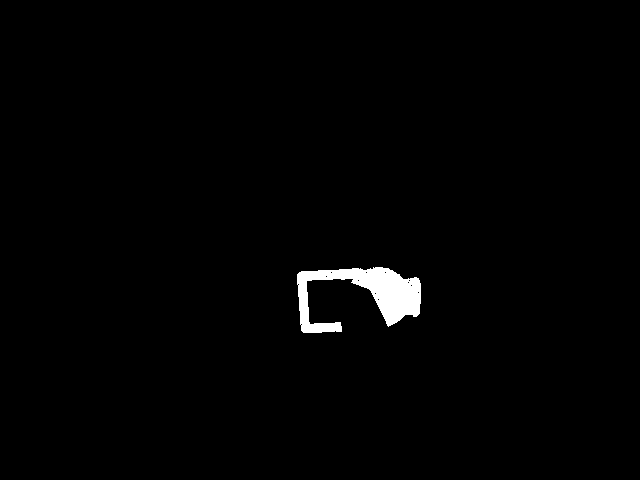

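Cap 1 is fully sunk: its depth reads about 81 mm, against 89 before. The bar is clear at (303,300). I'll now fit it precisely.

Run:
```python
from h import *
st=robot.read_state();T=Tt(st)
s=dict(np.load('pics/wrist1.png.npz'));P=pts(s,T@s['T_tool_cam'])
m=cv2.imread('pics/m1.png',0)>0
def rows(r0,r1):
    L=[]
    for v in range(r0,r1):
        u=np.where(m[v,290:320])[0]
        if len(u): L.append(P[v,290+int(round(u.mean()))])
    return np.array(L)
L=rows(284,320); f=np.polyfit(L[:,1],L[:,0],1);print('bar yaw',np.degrees(-np.arctan(f[0])),'bar mean',L.mean(0), 'x width', np.ptp(P[300,290:320][m[300,290:320]][:,0]))
# arms: near bar, y mids
for u in (318,325,332):
    v=np.where(m[:,u])[0]; y=P[v,u]; print(u,v.min(),v.max(),y[0].round(1),y[-1].round(1))
```

```text
bar yaw 3.3789331917626337 bar mean [ 526.66111165 -180.51242665   81.94487359] x width 7.6221952422249615
318 270 332 [ 540.9 -150.2   77.2] [ 541.  -213.6   81.5]
325 270 331 [ 547.5 -150.1   77.4] [ 547.8 -211.7   82.8]
332 270 331 [ 554.  -149.8   78.3] [ 554.7 -212.8   81. ]
```

>>> apply_moves --steps '[[[0,0,-3.4],[-0.012,0.04,0],0.026],[[0,0,-3.4],[-0.012,0.0725,0.03],0.026],[[0,0,-3.4],[-0.012,0.0725,0.07],0.026],[[0,0,-3.4],[-0.012,0.0725,0.105],0.026],[[0,0,-3.4],[-0.012,0.0725,0.115],0.026],[[0,0,-3.4],[-0.012,0.0725,0.115],0.026],[[0,0,-3.4],[-0.012,0.0725,0.115],0.026]]'

```text
clock: 9.1
position: [527.7, -182.8, 102.8]
tcp_rot: [3.141, -0.001, 0.059]
force: [0.6, 0.5, -0.4]
opening: 25.9
```

Run:
```python
from h import *
st=robot.read_state();print(st['position'],st['tcp_rot'],st['force'])
s=snap('wrist','wrist2.png');s=snap('side','side2.png');cv2.imwrite('pics/side2c.png',cv2.resize(s['frame'][130:280,200:350,::-1],(600,600),interpolation=2))
```

```text
[ 527.74384454 -182.83557293  102.82516055] [ 3.14117307e+00 -8.01366246e-04  5.93327694e-02] [ 0.57210837  0.50207816 -0.42014522]
```

View pics/wrist2.png

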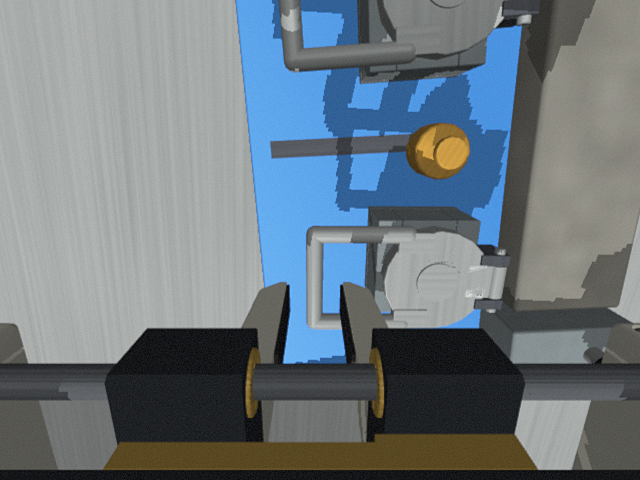

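View pics/side2c.png

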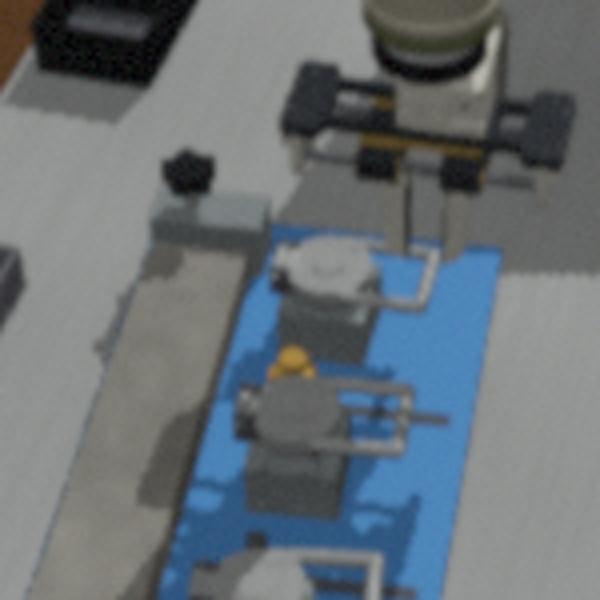

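In the wrist view the bar (x≈315 px) is centred between the fingers. I'll descend.

>>> apply_moves --steps '[[[0,0,0],[0,0,0.01],0.026],[[0,0,0],[0,0,0.02],0.026],[[0,0,0],[0,0,0.03],0.026],[[0,0,0],[0,0,0.038],0.026],[[0,0,0],[0,0,0.042],0.026],[[0,0,0],[0,0,0.042],0.026]]'

```text
clock: 9.8
position: [526.2, -182.1, 58.5]
tcp_rot: [-3.141, 0.002, 0.059]
force: [-0.3, -0.2, -0.4]
opening: 25.6
```

>>> apply_moves --steps '[[[0,0,0],[0,0,0],0.0],[[0,0,0],[0,0,0],0.0],[[0,0,0],[0,0,0],0.0],[[0,0,0],[0,0,0],0.0],[[0,0,0],[0,0,0],0.0]]' --squeeze 10

```text
clock: 10.3
position: [527.6, -182.7, 60.3]
tcp_rot: [3.141, -0.001, 0.059]
force: [2.2, -0.4, -0.0]
opening: 9.7
```

>>> apply_moves --steps '[[[0,0,0],[0.0,0,-0.002],0.0],[[0,0,0],[0.0001,0,-0.0047],0.0],[[0,0,0],[0.0004,0,-0.0094],0.0],[[0,0,0],[0.0009,0,-0.0141],0.0],[[0,0,0],[0.0016,0,-0.0188],0.0],[[0,0,0],[0.0016,0,-0.0188],0.0]]'

```text
clock: 10.9
position: [529.4, -182.5, 79.4]
tcp_rot: [3.141, -0.002, 0.059]
force: [5.3, -0.2, -2.2]
opening: 9.7
```

Run:
```python
from h import *
st=robot.read_state();print(st['position'],st['tcp_rot'],st['force'],st['opening'])
s=snap('wrist','wrist3.png')
```

```text
[ 529.36599402 -182.54110286   79.36664891] [ 3.14104475e+00 -1.56265533e-03  5.93898976e-02] [ 5.31704577 -0.24615258 -2.19112133] 9.740229671764823
```

View pics/wrist3.png

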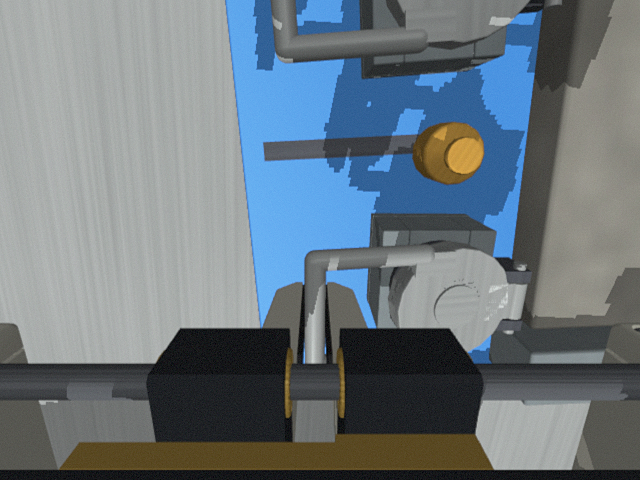

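>>> apply_moves --steps '[[[0,0,0],[0.0016,0,-0.0046],0.0],[[0,0,0],[0.0028,0,-0.0092],0.0],[[0,0,0],[0.0041,0,-0.0137],0.0],[[0,0,0],[0.0056,0,-0.0181],0.0],[[0,0,0],[0.0073,0,-0.0225],0.0],[[0,0,0],[0.0092,0,-0.0268],0.0],[[0,0,0],[0.0113,0,-0.031],0.0],[[0,0,0],[0.0136,0,-0.0352],0.0],[[0,0,0],[0.0136,0,-0.0352],0.0]]'

```text
clock: 11.85
position: [541.8, -181.7, 114.5]
tcp_rot: [3.142, 0.001, 0.059]
force: [-6.1, -3.3, 1.5]
opening: 9.5
```

>>> apply_moves --steps '[[[0,0,0],[0.0019,0,-0.004],0.0],[[0,0,0],[0.0045,0,-0.0079],0.0],[[0,0,0],[0.0073,0,-0.0117],0.0],[[0,0,0],[0.0102,0,-0.0154],0.0],[[0,0,0],[0.0133,0,-0.019],0.0],[[0,0,0],[0.0166,0,-0.0224],0.0],[[0,0,0],[0.0166,0,-0.0224],0.0]]'

```text
clock: 12.55
position: [558.6, -180.8, 137.8]
tcp_rot: [3.141, 0.001, 0.059]
force: [-10.6, -1.9, 7.1]
opening: 9.1
```

>>> apply_moves --steps '[[[0,0,0],[-0.0008,0,-0.0008],0.0],[[0,0,0],[-0.0008,0,-0.0008],0.0]]'

```text
clock: 12.75
position: [558.1, -180.8, 137.6]
tcp_rot: [3.141, -0.0, 0.059]
force: [-3.9, -2.4, 1.6]
opening: 9.5
```

Run:
```python
from h import *
st=robot.read_state();print(st['position'],st['force'],st['opening'])
snap('wrist','wrist4.png');s=snap('side','side4.png');cv2.imwrite('pics/side4c.png',cv2.resize(s['frame'][130:280,200:350,::-1],(600,600),interpolation=2))
```

```text
[ 558.14484097 -180.79065015  137.56744546] [-3.88657293 -2.41835603  1.601445  ] 9.540856579321867
```

View pics/wrist4.png

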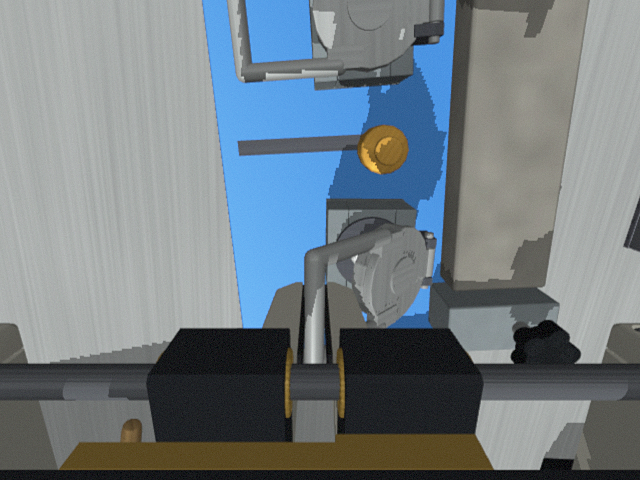

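View pics/side4c.png

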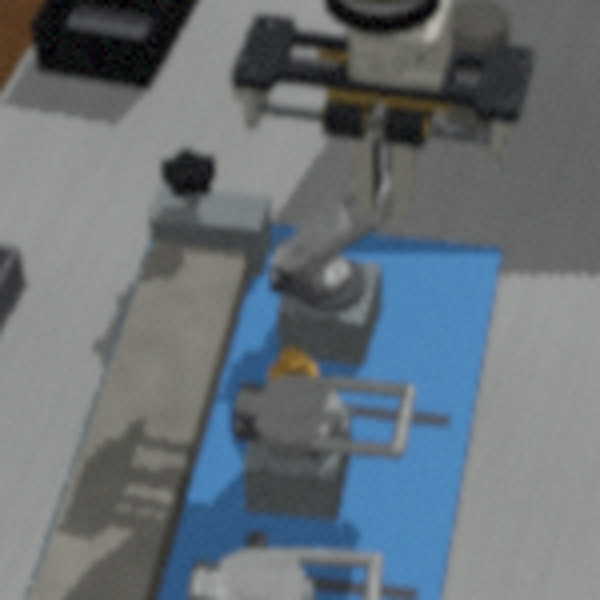

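The cap is held at about 46°, the bolt is still sunk, and the other caps are shut. I'll lift a little further for margin.

>>> apply_moves --steps '[[[0,0,0],[0.003,0,-0.003],0.0],[[0,0,0],[0.0062,0,-0.006],0.0],[[0,0,0],[0.0094,0,-0.0088],0.0],[[0,0,0],[0.0094,0,-0.0088],0.0],[[0,0,0],[0.0094,0,-0.0088],0.0]]'

```text
clock: 13.35
position: [567.4, -180.3, 146.5]
tcp_rot: [3.141, 0.0, 0.059]
force: [-5.9, -2.6, 6.5]
opening: 9.9
```

Run:
```python
from h import *
st=robot.read_state();print(st['clock'],st['position'],st['force'],st['opening'])
T=Tt(st);s=snap('wrist','wrist5.png');P=pts(s,T@s['T_tool_cam'])
f=s['frame'];hsv=cv2.cvtColor(f,cv2.COLOR_RGB2HSV)
# cap plane fit, from disc region near (560..640,-215..-150), z>85
m=(s['depth']>0)&(hsv[...,1]<60)&(P[...,2]>84)&(P[...,2]<150)&(P[...,0]>575)&(P[...,0]<635)&(P[...,1]>-205)&(P[...,1]<-155)
Q=P[m]
for _ in range(4):
    c=Q.mean(0);n=np.linalg.svd(Q-c,full_matrices=False)[2][2];Q=Q[abs((Q-c)@n)<2.5]
print(len(Q),'tilt',np.degrees(np.arccos(abs(n[2]))),c,n)
# hinge: intersect plane w/ hinge knuckle height: block top and hinge points
for name,(x,y) in {'1':(634,-176),'2':(615,-25),'3':(595,130)}.items():
    h=(s['depth']>0)&(np.hypot(P[...,0]-x,P[...,1]-y)<9)&(hsv[...,1]<60)
    if h.sum()>5: print('hinge',name,h.sum(),np.percentile(P[h][:,2],[50,95]))
```

```text
13.35 [ 567.37650265 -180.29698959  146.50525645] [-5.8866041  -2.56885444  6.52765834] 9.876070796225658
2605 tilt 49.15502655086618 [ 611.72691508 -180.15272618  111.03049653] [0.75457747 0.05364466 0.65401459]
hinge 1 297 [84.33505875 92.67564667]
hinge 2 398 [89.24971907 90.81256245]
```

View pics/wrist5.png

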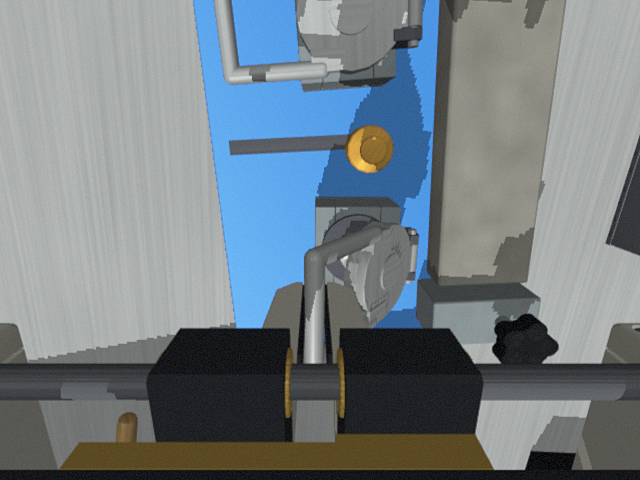

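>>> apply_moves --steps '[[[0,0,0],[0,0,0],0.0],[[0,0,0],[0,0,0],0.0],[[0,0,0],[0,0,0],0.0]]'

```text
clock: 13.7
position: [567.2, -180.3, 146.4]
tcp_rot: [3.141, 0.0, 0.059]
force: [-5.8, -2.6, 5.7]
opening: 9.4
```

Run:
```python
from h import *
st=robot.read_state();print(st['clock'],st['position'],st['force'],st['opening'],abs(st['joint_velocities']).max())
robot.close_job()
```

```text
13.7 [ 567.23395312 -180.31196613  146.44098627] [-5.76295223 -2.61426094  5.68162418] 9.428914126308703 0.0010506366231999341
the job is handed in; nothing more can be done
```

Bolt 1 was the loose one. Its cap is now held open at about 50° by the pull bar, and I handed the job in at 13.7 s.

- **Tapping:** I pushed caps 2 and 3 first, and both held at 18–19 N. Cap 1 slid down to about 79 mm at the fingertips and bottomed at about 16 N, so it sank close to 8 mm. Depth readings of the cap dropped from about 89 to 81 mm, which agrees.
- **Lifting:** I gripped the bar at 10 N and raised it on the arc around the hinge.
- **Last checks:**
    - **Opening angle:** the two estimates differ. A plane fitted to the cap in the depth image gives 49°, and the arm's travel gives about 53°. Both are above 45°.
    - **Grip:** the fingers are 9.4 mm apart on the 10 mm bar, the arm is still, and the wrist force is about 8 N. It pushes the cap towards the hinge, not up.
    - **Bolt 1 after lifting:** I have no clean direct measurement of how far it is still sunk. The depth readings at its hinge were mixed (84 mm median, 93 mm at the top), because the tilted cap is in the way. No force seen during the lift came near the 16 N needed to pull it up.
    - **Other caps and objects:** cap 2 was shut in the last wrist picture. Cap 3 was last seen shut in the side picture just before the final lift. I saw no contact with bystanders, but I did not measure their positions.

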